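# Take the spent drying cartridges out of the nitrogen dryer

### The arm

A 6-joint arm with a two-finger parallel gripper is mounted at the origin on the work surface. World frame = base frame: x ahead of the robot, y to its left, z up, the work surface at z = 0. Lengths are in m, angles in degrees, forces in N, time in s.
With the tool pointing down it reaches from about 0.4 to 0.825 m from the base axis. Payload 7 kg.
Tool frame: the origin (TCP) lies midway between the tips of the shut fingers; the grasp point (between the pads) lies 19 mm behind it; z points along the fingers, y is the line along which they close (so a half turn about z gives the same grasp; the last joint's range is limited). The gripper opens to 88 mm and grips with 3 to 60 N. Pads are 19 mm wide; open, the fingers measure 130 mm over their backs; the gripper's body (78 mm by 193 mm) begins 47 mm behind the grasp point.
Start: joints at [-59.009, 20.546, 0.682, 0, -70.136, -16.507], TCP at [0.169, -0.654, 0.227] pointing down, gripper open.
Joint ranges: [-176.03, 176.03], [-82.01, 121.73], [-58.28, 71.71], [-173.87, 95.51], [-174.79, -0.11], [-173.66, 173.66]. Speed limits (degrees/s): [136.94, 136.94, 172.46, 180, 180, 180].

### API

Orientations are given as [roll, pitch, yaw] about the fixed x, y, z axes, in that order (R = Rz(yaw) Ry(pitch) Rx(roll)).
In Python, from plant import ctrl, viewer, close_job gives the robot as it stands. The module is installed in compiled form; this text tells all that it offers.
- The arm moves only by the tool step_arm, never from a script. Its argument "moves" is a list that holds one entry, the list of rows, each a list of 5 numbers: the shift along the world's x, y, z in cm, then the turn about the world's z in rad, then the finger opening in cm, from 0 to 8.76. In form: [[[tx, ty, tz, twist, grip], ...]]. A call has 1 to 10 rows; each row shifts and turns the commanded pose from where the row before left it; what a row does not reach is not made up. A row lasts 1/10 s, in which the tool goes at most 50 mm and 8.59 degrees, less where a joint would pass 70% of its speed; a pose out of reach is approached as far as the arm can. A call with a gripper value outside its range is refused whole. The fingers move at their own pace and stop on an object; the grip force is fixed at half the most. Time passes only in rows, so rows that do not move let the fingers close. It gives the time, the measured TCP pose, the force, the opening and the grip force at its end, in the units of the state.
- ctrl.get_obs(): the state, without advancing time (a new reading comes with each control period).
- viewer.snapshot(name): name is "side" or "top"; returns (picture, depth): 400x640x3 uint8, blue, green, red; 400x640 float32, m along the optical axis (not along the pixel's ray), 0 where there is no reading.
- viewer.camera_info(name): a dict with "camera_matrix" (3x3 intrinsics, pixels), "eye" and "orientation" of the camera in the world. Camera axes: x right, y down, z forward; pixel columns grow to the right and rows downward; lengths in m; the calibration is good to about 2 mm. A picture is of the moment at which its call begins. camera_info takes no time and is no camera call.
- close_job(): hands the job in; it is judged then, once.
The state is a dict: "clock": time; "joint_pos": joint angles; "qvel": joint speeds; "tau": joint torques, N m; "tool_pos": TCP position; "orientation": TCP orientation; "force": force on the tool from outside, world axes, zero at the start; "moment": the same for the moment, N m; "opening": finger opening in m; "gripper_force": force on a finger pad.
Only numpy, scipy, OpenCV 4.12 (cv2) and the standard library are available. Lean on these libraries where they do the work, as an engineer would, in place of code of your own. Each camera call takes 0.05 s, during which the arm holds its last target. There are 200 camera calls.

### The job

The drying cartridges in the nitrogen dryer are spent and are to be baked out. First shut the nitrogen at the quarter-turn valve, then slide the dust shutter fully open, press each cartridge in until it springs up, pull it out, and seat it fully down and square in a pocket of the oven tray. When all are in the tray, with the tray flat on the bench, slide the shutter closed again, leaving the valve shut and the other things on the bench undisturbed.

Things in the scene. Friction and masses are not known exactly. Their poses are not given: they have to be found in the camera images.
- cart0: Drying cartridge, white plastic, 42 mm tall, D-shaped from above: 36 mm wide along its x, 52 mm long along its y, square at the -y end, rounded (radius 18 mm) at the +y end; 0.12 kg. Origin: centre of the underside. At first latched down in a bay, top 1 mm below the deck, too deep to grip; once released it stands 22 mm higher and is loose. bay0 tells of the latch.
- cart1: The same part as cart0, in its own bay.
- cart2: The same part as cart0, in its own bay.
- tray: Loose aluminium oven tray lying on the bench, 216 mm long (its x), 76 mm wide (its y), 17 mm high, 0.55 kg. Origin: centre of the underside. Three D-shaped pockets in a row along its x, 66 mm apart; any pocket takes any cartridge. Each has its rounded end towards the tray's +x, so a cartridge goes in with its rounded (+y) end towards the tray's +x, one way round only.
- pocket0 (a point): Centre of the floor of the pocket at the tray's -x end (4 mm above the tray's underside; axes as the tray's). Pocket 40 mm wide, 56 mm long (2 mm of play round a cartridge), 13 mm deep: upright walls for the lower 8 mm, then a sloping lead-in. A seated cartridge has its origin here.
- pocket1 (a point): As pocket0, the middle pocket.
- pocket2 (a point): As pocket0, the pocket at the tray's +x end.
- dryer: Fixed white and grey housing of the nitrogen dryer, 410 mm long (its y). Flat deck 76 mm above the bench, 140 mm deep, with 8 mm high shutter rails 66 mm either side of the bays' line; in front (-x) a ledge 55 mm deep, 50 mm high, with gauge and valve. Origin: on the bench, under the bays' line, half way along. Bays in the -y half; the shutter parks over the +y half.
- bay0 (a point): Centre of the bay nearest the dryer's -y end, at deck height (axes as the dryer's), in a trough 46 mm wide and 10 mm deep. Latch: press the cartridge straight down near its middle by 7 mm (4 to 5 N; hard stop at 8 mm) and let go: it springs up to 21 mm above the deck, its underside 20 mm below it, then pulls straight up. It does not latch again.
- bay1 (a point): As bay0, the middle bay. Bays lie 62 mm apart along the dryer's y and hold the cartridges with the rounded end to the dryer's +y; a bay may be empty.
- bay2 (a point): As bay0, the bay nearest the middle of the dryer.
- shutter (a joint): Clear flat dust shutter (131 mm by 192 mm, 3 mm thick, 3 mm above the deck) that slides along the dryer's y: 0 = closed over the bays, 0.194 m = fully open, parked over the +y half of the deck. Rubs with about 1.2 N and stays where it is left.
- shutter_grip (a point): Middle of the top edge of the shutter's grip, an upright black rib across the middle of the shutter: 50 mm long along the dryer's x, 10 mm thick along its y, 24 mm high. Moves with the shutter; axes as the dryer's.
- valve (a joint): Quarter-turn nitrogen valve with a lever handle on an upright axis: 0 = open, lever in line with the pipe, pointing to the dryer's -y; 1.57 rad = shut, lever square across the pipe, pointing to the dryer's -x, out over the front. Turns clockwise seen from above, has a stop at each end, stays where it is left; takes about 0.07 N m.
- valve_pivot (a point): Point on the valve's upright axis at mid height of the lever's grip, 94 mm above the bench.
- valve_lever (a point): Middle of the black grip of the valve's lever, 44 mm from the axis; the grip is 12 mm wide, 12 mm high, 48 mm long, with 12 mm of free space under it and beside it. Moves with the lever; at joint value 0 its axes are the dryer's; its y runs along the lever towards the axis.
- vial_a: Bystander: small amber vial, 24 mm across, 46 mm tall; origin under its centre.
- vial_b: As vial_a.
- beaker: Bystander: glass beaker, 68 mm across, 85 mm tall; origin under its centre.
- wash_bottle: Bystander: white bottle, 68 mm across, 170 mm tall; origin under its centre.
- lab_spatula: Bystander: slim steel lab spatula lying on the bench, 190 mm long, 14 mm wide, 6 mm high; origin under its middle.
- reagent: Bystander: amber jar, 80 mm across, 110 mm tall; origin under its centre.
- forceps: Bystander: steel forceps lying on the bench, 117 mm long, 15 mm wide, 5 mm high; origin under its middle.

How it is judged:
By the outcome, as a careful person would: the job done as asked, in the order asked, and still so for the second after the job is handed in, with the robot touching nothing.
Of cart0, cart1, cart2 only 2 to 3 are there at a start; the rules pass over those that are not, and their reading is None.
At some moment in a run one of tray may be knocked a few centimetres aside while the robot is not near it.
It also fails if it takes over 210 s, if anything falls off the work surface, if the arm or the gripper's body presses on something with over 40 N, if the wrist force passes 120 N, or if a joint passes its speed limit or range.

## Working session

There is one attempt and no reset: what is moved stays moved. The work goes in short steps, Python scripts to look and compute and a tool call to move; the robot and the scene stay as the last step left them, time stands still between calls to the robot, and variables do not carry over. Pictures are saved under pics/ and viewed, at most 14 in all, crops included, and the job is handed in when it is done.

Besides the shell and the picture viewer there is one more tool, called after "Request:" by a JSON object that holds its "op" and its "data". step_arm: Moves the arm, as the interface text tells. Its arguments: {"type":"object","properties":{"moves":{"type":"array","items":{"type":"array","items":{"type":"array","items":{"type":"number"}}}}},"required":["moves"]}

```bash
mkdir -p pics; cat > h.py <<'E'
import numpy as np, cv2
from plant import ctrl, viewer, close_job
from scipy.spatial.transform import Rotation as R
def cam(n):
    i=viewer.camera_info(n); K=np.array(i["camera_matrix"]); o=np.array(i["orientation"],float)
    M=o if o.shape==(3,3) else R.from_euler('xyz',o,degrees=True).as_matrix()
    return K,np.array(i["eye"]),M
def ray(n,px,z):
    K,e,M=cam(n); px=np.atleast_2d(px).astype(float)
    d=(M@np.linalg.inv(K)@np.c_[px,np.ones(len(px))].T).T
    return e+d*((z-e[2])/d[:,2])[:,None]
def proj(n,P):
    K,e,M=cam(n); c=(M.T@(np.atleast_2d(P)-e).T); q=K@c; return (q[:2]/q[2]).T
def cloud(n,dep):
    K,e,M=cam(n); v,u=np.mgrid[:dep.shape[0],:dep.shape[1]]
    c=np.stack([(u-K[0,2])/K[0,0]*dep,(v-K[1,2])/K[1,1]*dep,dep],-1)
    return c@M.T+e
E
python3 - <<'E'
from h import *
for n in("top","side"):
    print(viewer.camera_info(n)); p,d=viewer.snapshot(n); cv2.imwrite(f"pics/{n}0.png",p); np.save(f"{n}0.npy",d)
print(ctrl.get_obs())
E
```

```text
{'camera_matrix': array([[392.78836714,   0.        , 316.89308359],
       [  0.        , 392.78836714, 190.84208198],
       [  0.        ,   0.        ,   1.        ]]), 'eye': array([ 0.48399391, -0.02807916,  1.54374857]), 'orientation': array([-177.13776321,   -0.72849718,  -90.23997577])}
{'camera_matrix': array([[378.66195825,   0.        , 312.1252422 ],
       [  0.        , 378.66195825, 198.63729217],
       [  0.        ,   0.        ,   1.        ]]), 'eye': array([-0.06275012,  0.75891163,  0.77917995]), 'orientation': array([-124.16943385,    1.28376142, -143.27398626])}
{'clock': 0.1, 'joint_pos': array([-5.90084870e+01,  2.05884672e+01,  6.39023412e-01, -1.66395279e-02,
       -7.01356192e+01, -1.65075166e+01]), 'qvel': array([-0.11590374, -0.09986593,  0.19582404,  0.03791943, -0.01244002,
       -0.06462432]), 'tau': array([-5.32762977e-03, -5.84162164e+01,  2.93751061e+01,  7.01568782e+00,
        1.01226254e-02, -6.17470278e-05]), 'tool_pos': array([ 0.16869083, -0.65313384,  0.225707  ]), 'orientation': array([ 1.79913998e+02, -9.17374090e-03, -1.65521662e+02]), 'force': array([ 0.35305636, -0.56077136, -0.35161898]), 'moment': array([ 0.01138764, -0.01818054, -0.06225421]), 'gripper_force': 0.0, 'opening': 0.08731080354745302}
```

View pics/top0.png

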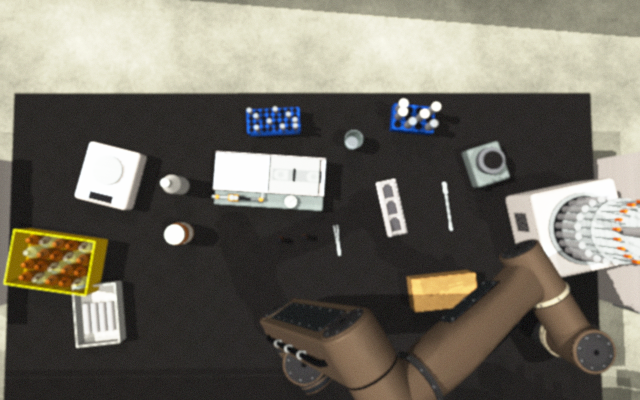

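View pics/side0.png

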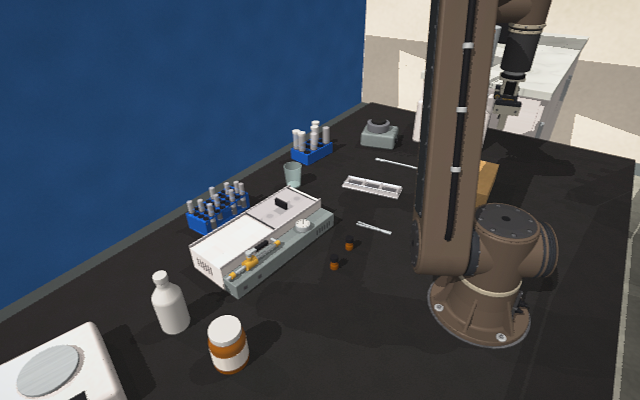

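```bash
python3 - <<'E'
from h import *
t=cv2.imread("pics/top0.png"); s=cv2.imread("pics/side0.png")
a=cv2.resize(t[140:265,200:460],None,fx=3,fy=3,interpolation=cv2.INTER_CUBIC)
b=cv2.resize(s[160:300,180:410],None,fx=3.4,fy=3.4,interpolation=cv2.INTER_CUBIC)
cv2.imwrite("pics/ta.png",a); cv2.imwrite("pics/sb.png",b)
d=np.load("top0.npy"); P=cloud("top",d)
for u,v in [(240,170),(300,165),(293,175),(392,208),(320,160),(240,230),(400,190),(290,202)]: print(u,v,P[v,u].round(3))
E
```

```text
240 170 [0.636 0.24  0.077]
300 165 [0.654 0.016 0.085]
293 175 [0.614 0.041 0.105]
392 208 [ 0.492 -0.342  0.009]
320 160 [ 0.672 -0.059  0.084]
240 230 [ 0.409  0.254 -0.005]
400 190 [ 0.563 -0.377 -0.003]
290 202 [0.516 0.054 0.069]
```

View pics/ta.png

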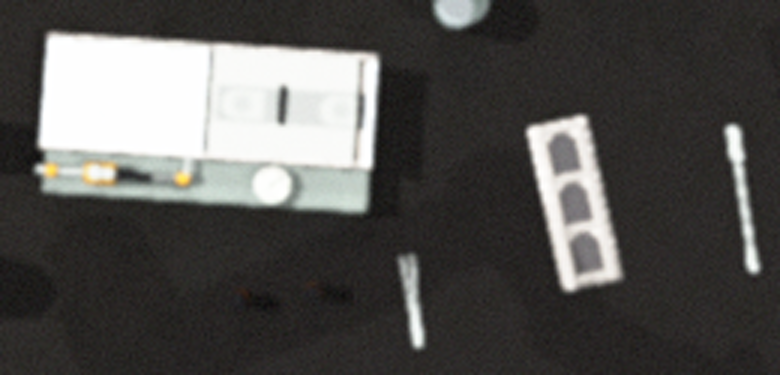

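View pics/sb.png

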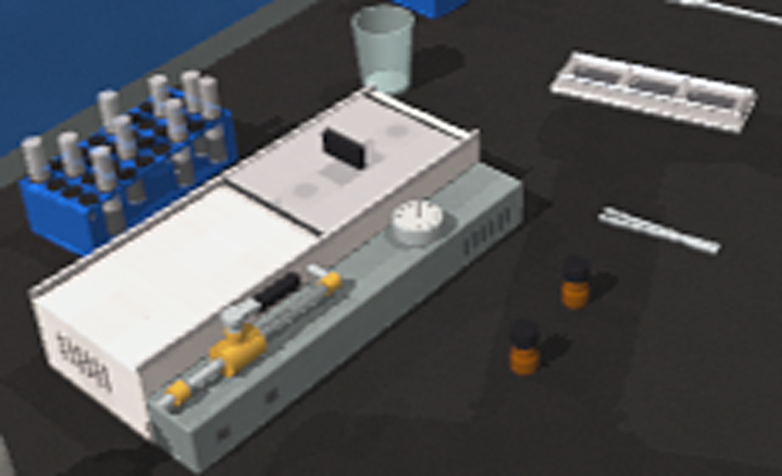

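```bash
cat >> h.py <<'E'
def rect(xy):
    (c,s,a)=cv2.minAreaRect((np.asarray(xy)*1000).astype(np.float32)); 
    return np.array(c)/1000,np.array(s)/1000,a
def cont(n,mask,z):
    cs,_=cv2.findContours(mask.astype(np.uint8),cv2.RETR_EXTERNAL,cv2.CHAIN_APPROX_NONE)
    return [(cv2.contourArea(c),ray(n,c[:,0,:],z)[:,:2]) for c in cs if cv2.contourArea(c)>15]
def tray(n="top"):
    p,d=viewer.snapshot(n); g=cv2.cvtColor(p,cv2.COLOR_BGR2GRAY)
    P=cloud(n,d); m=(g>100)&(abs(P[...,2]-.01)<.03)&(P[...,0]>.3)&(P[...,0]<.7)&(P[...,1]>-.6)&(P[...,1]<-.2)
    m=cv2.morphologyEx(m.astype(np.uint8),cv2.MORPH_CLOSE,np.ones((5,5)))
    for A,xy in cont(n,m,.017):
        if A>500: print("tray",A,rect(xy))
    return p,d
E
python3 - <<'E'
from h import *
p,d=tray()
P=cloud("top",d); g=cv2.cvtColor(p,cv2.COLOR_BGR2GRAY)
reg=(P[...,0]>.4)&(P[...,0]<.8)&(P[...,1]>-.15)&(P[...,1]<.4)
m=reg&(P[...,2]>.071)&(P[...,2]<.1)&(g>170)
for A,xy in cont("top",cv2.morphologyEx(m.astype(np.uint8),cv2.MORPH_OPEN,np.ones((3,3))),.082):
    if A>300: print("deck",A,rect(xy))
def blob(name,m,z):
    for A,xy in cont("top",m.astype(np.uint8),z): print(name,A,rect(xy))
u,v=np.meshgrid(range(640),range(400))
blob("grip",(abs(u-293)<8)&(abs(v-175)<12)&(g<90),.105)
blob("lever",(u>236)&(u<255)&(v>190)&(v<206)&(g<75),.1)
hsv=cv2.cvtColor(p,cv2.COLOR_BGR2HSV)
blob("orange",(u>205)&(u<270)&(v>185)&(v<210)&(hsv[...,0]>12)&(hsv[...,0]<32)&(hsv[...,1]>110),.07)
# side: grip top, lever, pivot
print(g[196:203,226:256])
E
```

```text
tray 1144.0 (array([ 0.49633786, -0.33606516]), array([0.22101619, 0.08492403]), 12.134018898010254)
deck 3710.5 (array([0.62450574, 0.13183842]), array([0.40757791, 0.140593  ]), 86.07105255126953)
[[223 223 228 237 245 247 242 236 234 240 235 212 152 100  86  86  89  98
  120 133 158 177 185 184 188 194 192 192 196 193]
 [229 228 231 239 248 249 248 244 243 247 246 222 148  76  46  50  52  59
   69  91 113 130 135 145 150 170 178 179 180 180]
 [209 206 219 234 245 247 244 239 239 245 243 216 139  68  43  43  45  47
   49  53  61  67  75  91 129 157 176 178 175 175]
 [186 192 206 221 231 235 232 221 222 229 224 191 123  76  65  66  68  65
   60  57  59  51  52  69 107 147 164 167 164 167]
 [192 192 195 198 204 202 192 186 182 190 187 161 120 103  97 104 108 100
  102  99  91  87  86  89 110 131 148 144 144 143]
 [203 199 196 194 189 180 164 165 166 167 168 152 140 135 142 137 142 140
  142 136 134 129 130 128 138 144 145 144 142 144]
 [207 207 203 199 193 186 179 176 178 178 182 179 171 174 177 181 180 180
  182 180 175 178 174 174 174 170 175 177 175 175]]
```

```bash
cat >> h.py <<'E'
O=np.array([.6245,.1318]); YAW=-3.9
def loc2w(x,y): c,s=np.cos(np.radians(YAW)),np.sin(np.radians(YAW)); return O+[c*x-s*y,s*x+c*y]
def w2loc(p): c,s=np.cos(np.radians(YAW)),np.sin(np.radians(YAW)); q=np.asarray(p)[:2]-O; return np.array([c*q[0]+s*q[1],-s*q[0]+c*q[1]])
def dark(n,p,u0,u1,v0,v1,th,z):
    g=cv2.cvtColor(p,cv2.COLOR_BGR2GRAY).astype(float); w=np.clip(th-g[v0:v1,u0:u1],0,None)
    v,u=np.mgrid[v0:v1,u0:u1]; c=[(u*w).sum()/w.sum(),(v*w).sum()/w.sum()]; q=ray(n,c,z)[0]; return c,q,w2loc(q)
E
python3 - <<'E'
from h import *
p=cv2.imread("pics/top0.png")
print("lever",dark("top",p,236,254,194,203,105,.099))
print("grip",dark("top",p,288,298,165,185,130,.104))
s=cv2.imread("pics/side0.png")
# side crop scale 3.4 offset (180,160)
print("lever side",dark("side",s,252,270,238,252,90,.097))
print("grip side",dark("side",s,272,290,196,212,80,.095))
hsv=cv2.cvtColor(p,cv2.COLOR_BGR2HSV)
E
```

```text
lever ([np.float64(243.41875), np.float64(198.17569444444445)], array([0.53015923, 0.22309858, 0.099     ]), array([-0.100332  ,  0.08467054]))
grip ([np.float64(293.7153965785381), np.float64(174.6547433903577)], array([0.61577282, 0.03825076, 0.104     ]), array([-0.00234419, -0.09392618]))
lever side ([np.float64(261.4427096449257), np.float64(245.3523042054898)], array([0.5284971, 0.2232234, 0.097    ]), array([-0.10199877,  0.08468202]))
grip side ([np.float64(280.7642430819316), np.float64(203.7447097124254)], array([0.61673354, 0.03986705, 0.095     ]), array([-0.00149563, -0.0922483 ]))
```

Request:
{"op": "step_arm", "data": {"moves": [[[3.3,2,0,0.125,8],[3.3,2,0,0.125,8],[3.3,2,0,0.125,6],[3.3,2,0,0.125,6],[3.3,2,0,0.125,4],[3.3,2,0,0.125,4],[3.3,2,0,0.125,2.6],[3.3,2,0,0.125,2.6],[3.3,2,0,0.125,2.6],[3.3,2,0,0.125,2.6]]]}}

```text
clock: 1.15
tool_pos: [0.4999, -0.4524, 0.2263]
orientation: [180.0, 0.0, -93.6]
force: [0.4, -1.5, -1.2]
opening: 0.0273
gripper_force: 0.0
```

Request:
{"op": "step_arm", "data": {"moves": [[[0.5,3.5,0,0,2.6],[0.5,3.5,0,0,2.6],[0.5,3.5,0,0,2.6],[0.5,3.5,0,0,2.6],[0.5,3.5,0,0,2.6],[0.5,3.5,0,0,2.6],[0.5,3.5,0,0,2.6],[0.5,3.5,0,0,2.6],[0.5,3.5,0,0,2.6],[0.5,3.5,0,0,2.6]]]}}

```text
clock: 2.15
tool_pos: [0.5486, -0.1021, 0.2265]
orientation: [180.0, 0.0, -93.9]
force: [0.7, 1.0, 0.0]
opening: 0.0263
gripper_force: 0.0
```

Request:
{"op": "step_arm", "data": {"moves": [[[-0.2,3.5,0,0,2.6],[-0.2,3.5,0,0,2.6],[-0.2,3.5,0,0,2.6],[-0.2,3.5,0,0,2.6],[-0.2,3.5,0,0,2.6],[-0.2,3.5,0,0,2.6],[-0.2,3.5,0,0,2.6],[-0.2,3.5,0,0,2.6],[-0.2,3.5,0,0,2.6],[0,0,0,0,2.6]]]}}

```text
clock: 3.15
tool_pos: [0.5305, 0.2148, 0.2261]
orientation: [180.0, 0.0, -93.7]
force: [-0.4, -0.5, -0.6]
opening: 0.026
gripper_force: 0.0
```

Request:
{"op": "step_arm", "data": {"moves": [[[-0.1,0.3,-2.5,0,2.6],[0,0,-2.5,0,2.6],[0,0,-2.5,0,2.6],[0,0,-2,0,2.6],[0,0,-1.5,0,2.6],[0,0,-1,0,2.6],[0,0,-0.8,0,2.6],[0,0,-0.5,0,2.6],[0,0,-0.3,0,2.6],[0,0,0,0,2.6]]]}}

```text
clock: 4.15
tool_pos: [0.5299, 0.2145, 0.0906]
orientation: [-180.0, 0.0, -93.9]
force: [0.3, -1.3, 0.1]
opening: 0.0265
gripper_force: 0.0
```

```bash
python3 - <<'E'
from h import *
s,_=viewer.snapshot("side"); cv2.imwrite("pics/s1.png",cv2.resize(s[180:300,190:330],None,fx=4.5,fy=4.5,interpolation=cv2.INTER_CUBIC))
E
```

```text
(no output)
```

View pics/s1.png

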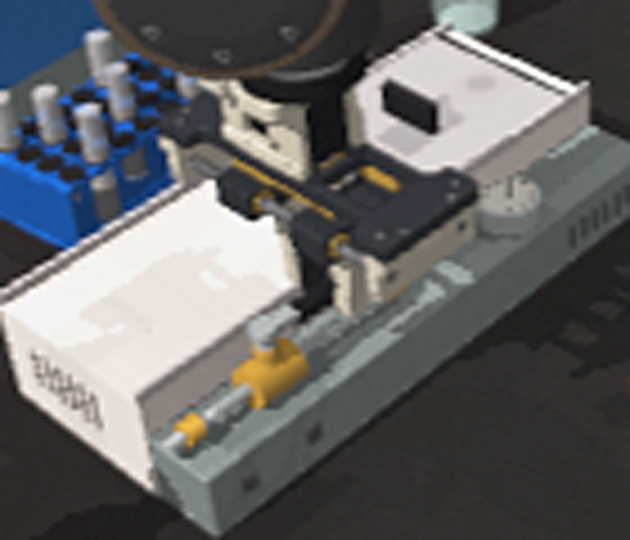

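Request:
{"op": "step_arm", "data": {"moves": [[[-0.73,0.09,0,-0.14,2.6],[-0.71,0.19,0,-0.14,2.6],[-0.68,0.28,0,-0.14,2.6],[-0.63,0.38,0,-0.14,2.6],[-0.57,0.46,0,-0.14,2.6],[-0.5,0.53,0,-0.14,2.6],[0,0,0,0,2.6]]]}}

```text
clock: 4.9
tool_pos: [0.4916, 0.2345, 0.0913]
orientation: [180.0, 0.1, -142.1]
force: [-0.2, 0.4, 0.4]
opening: 0.0258
gripper_force: 0.0
```

Request:
{"op": "step_arm", "data": {"moves": [[[-0.42,0.6,0,-0.14,2.6],[-0.34,0.65,0,-0.14,2.6],[-0.24,0.69,0,-0.14,2.6],[-0.14,0.72,0,-0.14,2.6],[-0.04,0.73,0,-0.14,2.6],[0.06,0.73,0,0,2.6],[0,0,0,0,2.6]]]}}

```text
clock: 5.6
tool_pos: [0.4806, 0.2755, 0.0906]
orientation: [180.0, 0.0, 178.3]
force: [0.0, 0.6, 0.3]
opening: 0.026
gripper_force: 0.0
```

Request:
{"op": "step_arm", "data": {"moves": [[[0.05,0.3,0,0,2.6],[0.05,0.3,0,0,2.6],[0,0,0,0,2.6]]]}}

```text
clock: 5.9
tool_pos: [0.4807, 0.2785, 0.0902]
orientation: [-179.7, -0.1, 178.0]
force: [-0.4, -8.2, 4.6]
opening: 0.0259
gripper_force: 4.2
```

Request:
{"op": "step_arm", "data": {"moves": [[[-0.05,-0.5,0,0,2.6],[0,0,3,0,2.6],[0,0,4,0,4],[0,0,3,0,4],[2,-3,0,-0.035,4],[2.5,-4.4,0,0,4],[2.5,-4.4,0,0,4],[2.5,-4.4,0,0,4],[2,-4,0,0,4],[2,-3,0,0,4]]]}}

```text
clock: 6.9
tool_pos: [0.616, 0.0432, 0.1909]
orientation: [180.0, 0.1, 175.9]
force: [0.4, 1.0, 0.5]
opening: 0.0406
gripper_force: 0.0
```

Request:
{"op": "step_arm", "data": {"moves": [[[0,0,0,0,4],[0,0,0,0,4]]]}}

```text
clock: 7.1
tool_pos: [0.6154, 0.0447, 0.1902]
orientation: [180.0, 0.0, 175.8]
force: [-0.1, 0.2, -0.7]
opening: 0.0399
gripper_force: 0.0
```

```bash
python3 - <<'E'
from h import *
t,_=viewer.snapshot("top");s,_=viewer.snapshot("side")
a=cv2.resize(t[140:220,200:340],None,fx=5,fy=5,interpolation=cv2.INTER_CUBIC)
b=cv2.resize(s[180:300,190:330],None,fx=2.5,fy=2.5)
cv2.imwrite("pics/s2.png",cv2.resize(s[180:300,190:330],None,fx=4.5,fy=4.5,interpolation=cv2.INTER_CUBIC))
E
```

```text
(no output)
```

View pics/s2.png

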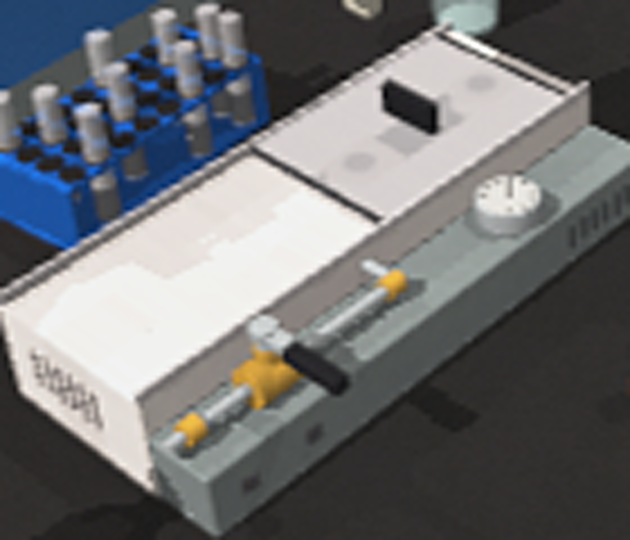

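Request:
{"op": "step_arm", "data": {"moves": [[[0,-0.5,-2,0,4],[0,0,-2.5,0,4],[0,0,-2.5,0,4],[0,0,-1.5,0,4],[0,0,-1,0,4],[0,0,-0.6,0,4],[0,0,0,0,4]]]}}

```text
clock: 7.9
tool_pos: [0.6148, 0.0411, 0.0893]
orientation: [-180.0, -0.0, 175.9]
force: [0.2, -0.1, 0.1]
opening: 0.04
gripper_force: 0.0
```

Request:
{"op": "step_arm", "data": {"moves": [[[0,0,0,0,2.5],[0,0,0,0,1.5],[0,0,0,0,0.8],[0,0,0,0,0.8],[0,0,0,0,0.8],[0,0,0,0,0.8]]]}}

```text
clock: 8.5
tool_pos: [0.6152, 0.0404, 0.0899]
orientation: [-180.0, 0.0, 175.9]
force: [-0.5, -0.5, 2.2]
opening: 0.0096
gripper_force: 30.0
```

Request:
{"op": "step_arm", "data": {"moves": [[[0.13,1.9,0,0,0.8],[0.13,1.9,0,0,0.8],[0.13,1.9,0,0,0.8],[0.13,1.9,0,0,0.8],[0.13,1.9,0,0,0.8],[0.13,1.9,0,0,0.8],[0.13,1.9,0,0,0.8],[0.13,1.9,0,0,0.8],[0.13,1.9,0,0,0.8],[0.13,1.9,0,0,0.8]]]}}

```text
clock: 9.5
tool_pos: [0.6272, 0.2252, 0.0897]
orientation: [-179.3, -0.2, 176.0]
force: [16.8, -63.3, 8.1]
opening: 0.0156
gripper_force: 30.2
```

Request:
{"op": "step_arm", "data": {"moves": [[[0.03,0.4,0,0,0.8],[0.02,0.2,0,0,0.8],[0,0,0,0,0.8],[0,0,0,0,0.8]]]}}

```text
clock: 9.9
tool_pos: [0.6271, 0.2221, 0.0897]
orientation: [-178.8, -0.4, 175.7]
force: [9.0, -56.1, 14.3]
opening: 0.0097
gripper_force: 30.0
```

Request:
{"op": "step_arm", "data": {"moves": [[[-0.05,-0.9,0,0,0.8],[0,0,0,0,0.8]]]}}

```text
clock: 10.1
tool_pos: [0.6273, 0.2217, 0.0897]
orientation: [-179.5, -0.2, 175.8]
force: [4.5, -26.0, 8.9]
opening: 0.0096
gripper_force: 30.0
```

```bash
python3 - <<'E'
from h import *
t,_=viewer.snapshot("top");s,_=viewer.snapshot("side")
print(ctrl.get_obs()["force"],ctrl.get_obs()["tool_pos"])
a=cv2.resize(t[140:220,200:340],(560,320),interpolation=cv2.INTER_CUBIC)
b=cv2.resize(s[190:270,190:330],(560,280+40),interpolation=cv2.INTER_CUBIC)
cv2.imwrite("pics/s3.png",np.vstack([a,b])[:600])
E
```

```text
[  2.72488448 -26.19858496   9.33226649] [0.62728374 0.2216681  0.08972427]
```

View pics/s3.png

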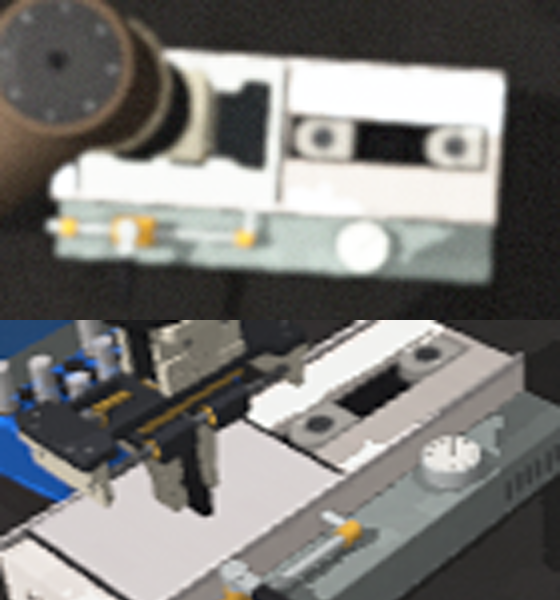

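Request:
{"op": "step_arm", "data": {"moves": [[[-0.03,-0.5,0,0,0.8],[0,0,0,0,0.8]]]}}

```text
clock: 10.4
tool_pos: [0.6274, 0.2215, 0.0898]
orientation: [-179.9, -0.1, 175.9]
force: [0.9, -8.9, 6.8]
opening: 0.0097
gripper_force: 30.0
```

```bash
python3 - <<'E'
from h import *
o=ctrl.get_obs();print(o["force"],o["tool_pos"], w2loc(o["tool_pos"]))
t,_=viewer.snapshot("top");s,_=viewer.snapshot("side");cv2.imwrite("pics/t4.png",t);cv2.imwrite("pics/s4.png",s)
g=cv2.cvtColor(t,cv2.COLOR_BGR2GRAY)
print(g[190,210:230]); print(g[186,262:332])
t0=cv2.cvtColor(cv2.imread("pics/top0.png"),cv2.COLOR_BGR2GRAY)
print("orig",t0[165,262:332])
for u,v,z in[(270.7,186,.082),(219,188,.082),(214,190,.076),(269,165,.082),(322,165,.082),(281,174,.075),(314,176.5,.075)]: print(u,v,w2loc(ray("top",(u,v),z)[0]))
E
```

```text
[ 0.90840882 -8.8788946   6.82905993] [0.62736948 0.22146285 0.08975345] [-0.00323561  0.08965038]
[ 31  33  35  71 112 166 190 193 192 194 198 206 206 195 186 185 192 193
 202 209]
[250 251 251 251 252 249 232 189 205 235 245 247 249 249 247 246 246 248
 251 252 250 247 245 246 245 245 245 245 246 245 246 245 246 246 245 246
 246 245 245 244 245 245 244 245 244 245 244 244 244 244 244 245 245 246
 245 245 244 244 244 245 240 208 128  56  27  29  26  35  30  24]
orig [254 254 254 254 254 254 252 229 216 238 249 250 250 250 250 250 250 249
 250 250 250 250 250 250 250 250 250 249 250 250 250 249 250 250 250 250
 250 250 250 250 250 249 249 250 250 249 250 250 250 250 250 250 250 250
 250 251 244 216 187 235 253 255 253 208  99  39  26  26  25  22]
270.7 186 [-0.04825533 -0.01015701]
219 188 [-0.06808147  0.18076684]
214 190 [-0.07648058  0.20018542]
269 165 [0.0296824  0.00163979]
322 165 [ 0.04260678 -0.19583048]
281 174 [-0.00042567 -0.04472448]
314 176.5 [-0.00177371 -0.16874718]
```

```bash
python3 - <<'E'
from h import *
t=cv2.imread("pics/t4.png");s=cv2.imread("pics/s4.png")
a=cv2.resize(t[140:215,195:335],(700,375),interpolation=cv2.INTER_CUBIC)
b=cv2.resize(s[225:300,185:285],(700,525),interpolation=cv2.INTER_CUBIC)
cv2.imwrite("pics/s5.png",b)
print(proj("top",[.627,.222,.15]))
E
```

```text
[[241.37018651 170.48266407]]
```

View pics/s5.png

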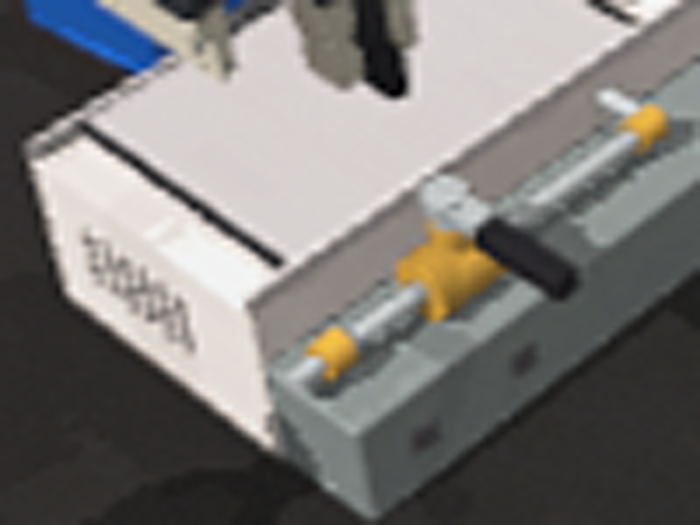

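```bash
python3 - <<'E'
from h import *
print("now side L", [w2loc(q) for q in ray("side",[(197.1,242.9),(225,262.4)],.082)])
# s3 lower crop: scale 4, offset 190,190 : right edge ~ (248,415-320)->(345,470-320)
print("now R", [w2loc(q) for q in ray("side",[(185+590/7,225),(185+640/7,225+22/7)],.082)])
# orig: sb.png scale 3.4 offset 180,160 : L line (225,180)-(322,235); R strip (372,92)-(475,135)
print("orig L",[w2loc(q) for q in ray("side",[(180+225/3.4,160+180/3.4),(180+322/3.4,160+235/3.4)],.082)])
print("orig R",[w2loc(q) for q in ray("side",[(180+372/3.4,160+92/3.4),(180+468/3.4,160+136/3.4)],.082)])
print("dryer +y end", [w2loc(q) for q in ray("side",[(185+28/7,225+150/7),(185+248/7,225+305/7)],.08)])
E
```

```text
now side L [array([0.06121315, 0.18205778]), array([-0.06318683,  0.18185527])]
now R [array([-0.03895423, -0.00411414]), array([-0.06626514, -0.00695973])]
orig L [array([ 0.06157018, -0.00104159]), array([-0.06557279, -0.00050595])]
orig R [array([ 0.05968751, -0.19550873]), array([-0.0667581 , -0.19588026])]
dryer +y end [array([0.0685401 , 0.20440623]), array([-0.07032739,  0.20293577])]
```

Request:
{"op": "step_arm", "data": {"moves": [[[0,0,0,0,3],[0,0,0,0,3],[0,0,0,0,3],[0,0,0.6,0,3]]]}}

```text
clock: 10.9
tool_pos: [0.6269, 0.223, 0.0945]
orientation: [-180.0, -0.1, 175.9]
force: [0.1, -0.2, -0.2]
opening: 0.0293
gripper_force: 0.0
```

Request:
{"op": "step_arm", "data": {"moves": [[[0,0.4,0,0,3],[0,0.4,0,0,3],[0,0.2,0,0,3],[0,0,0,0,3]]]}}

```text
clock: 11.3
tool_pos: [0.6278, 0.2315, 0.0958]
orientation: [-179.9, -0.0, 175.9]
force: [1.6, -5.7, 2.4]
opening: 0.03
gripper_force: 2.9
```

Request:
{"op": "step_arm", "data": {"moves": [[[0,0.2,0,0,3],[0,0.2,0,0,3],[0,0,0,0,3],[0,0,0,0,3]]]}}

```text
clock: 11.7
tool_pos: [0.6277, 0.2317, 0.0957]
orientation: [-179.6, -0.1, 175.8]
force: [3.9, -18.7, 3.5]
opening: 0.0297
gripper_force: 9.1
```

```bash
python3 - <<'E'
from h import *
o=ctrl.get_obs();print({k:np.round(v,2) for k,v in o.items()})
t,d=viewer.snapshot("top"); P=cloud("top",d)
# anything tall beyond the dryer's +y part
for v in range(150,200,6): print(v,[tuple((P[v,u]*1000).round().astype(int)) for u in (205,209,213,217,221,225)])
E
```

```text
{'clock': np.float64(11.7), 'joint_pos': array([  37.06,   25.93,   -9.22,    0.3 ,  -55.18, -131.41]), 'qvel': array([ 0.03,  0.05,  0.01, -0.01,  0.16,  0.1 ]), 'tau': array([ 12.53, -59.79,  28.92,   0.9 ,   2.78,  -0.12]), 'tool_pos': array([0.63, 0.23, 0.1 ]), 'orientation': array([-1.7960e+02, -8.0000e-02,  1.7583e+02]), 'force': array([  3.89, -18.7 ,   3.47]), 'moment': array([-6.92, -1.67,  0.19]), 'gripper_force': np.float64(9.07), 'opening': np.float64(0.03)}
150 [(np.int64(640), np.int64(246), np.int64(538)), (np.int64(640), np.int64(235), np.int64(538)), (np.int64(641), np.int64(226), np.int64(535)), (np.int64(640), np.int64(215), np.int64(539)), (np.int64(641), np.int64(205), np.int64(535)), (np.int64(640), np.int64(195), np.int64(536))]
156 [(np.int64(624), np.int64(245), np.int64(540)), (np.int64(625), np.int64(236), np.int64(537)), (np.int64(625), np.int64(226), np.int64(536)), (np.int64(626), np.int64(217), np.int64(531)), (np.int64(625), np.int64(205), np.int64(538)), (np.int64(625), np.int64(194), np.int64(538))]
162 [(np.int64(609), np.int64(246), np.int64(537)),
[... 1237 characters left out ...]
 (np.int64(577), np.int64(326), np.int64(76)), (np.int64(576), np.int64(310), np.int64(81)), (np.int64(576), np.int64(294), np.int64(85))]
192 [(np.int64(558), np.int64(391), np.int64(-1)), (np.int64(558), np.int64(374), np.int64(4)), (np.int64(558), np.int64(362), np.int64(-9)), (np.int64(556), np.int64(332), np.int64(49)), (np.int64(484), np.int64(-28), np.int64(1544)), (np.int64(556), np.int64(302), np.int64(48))]
198 [(np.int64(535), np.int64(392), np.int64(-4)), (np.int64(535), np.int64(377), np.int64(-6)), (np.int64(534), np.int64(359), np.int64(0)), (np.int64(532), np.int64(327), np.int64(68)), (np.int64(533), np.int64(317), np.int64(47)), (np.int64(533), np.int64(302), np.int64(49))]
```

Request:
{"op": "step_arm", "data": {"moves": [[[0,-0.9,0,0,3],[0,0,2,0,3],[0,0,3,0,3],[0,0,3,0,3]]]}}

```text
clock: 12.15
tool_pos: [0.6274, 0.2277, 0.1759]
orientation: [-180.0, -0.1, 175.9]
force: [0.8, 0.5, -1.2]
opening: 0.0301
gripper_force: 0.0
```

```bash
python3 - <<'E'
from h import *
t=cv2.imread("pics/t4.png");s=cv2.imread("pics/s4.png")
print(dark("top",t,275,286,169,180,170,.075)); print(dark("top",t,309,319,171,182,170,.075))
g=cv2.cvtColor(t,cv2.COLOR_BGR2GRAY); print(g[166:184,268:326:1])
gs=cv2.cvtColor(s,cv2.COLOR_BGR2GRAY)
# side s3 lower: scale4 offset(190,190): spots at (320,425-320),(428,354-320)
print(dark("side",s,264,277,211,222,140,.075)); print(dark("side",s,291,304,193,204,140,.075))
E
```

```text
([np.float64(279.2842105263158), np.float64(173.65344129554657)], array([0.62235596, 0.09363212, 0.075     ]), array([ 0.00045692, -0.03822532]))
([np.float64(313.11758691206546), np.float64(176.18200408997956)], array([ 0.61245963, -0.03313065,  0.075     ]), array([-0.00079469, -0.16536764]))
[[227 241 216 ... 255 254 212]
 [222 236 202 ... 255 253 201]
 [222 230 191 ... 255 251 194]
 ...
 [241 214 189 ... 214 160  78]
 [238 203 191 ... 213 151  74]
 [236 197 197 ... 211 141  68]]
([np.float64(270.0650602409639), np.float64(215.36819277108432)], array([0.62264354, 0.08632658, 0.075     ]), array([ 0.00124073, -0.04549438]))
([np.float64(296.2914438502674), np.float64(198.49799465240642)], array([ 0.61404801, -0.03392276,  0.075     ]), array([ 0.00084389, -0.16604989]))
```

Request:
{"op": "step_arm", "data": {"moves": [[[-0.1,-2.3,0,0,0],[-0.1,-2.3,0,0,0],[-0.1,-2.3,0,0,0],[-0.1,-2.3,0,0,0],[-0.1,-2.3,0,0,0],[-0.1,-2.3,0,0,0],[0,0,-3,0,0],[0,0,-3,0,0],[0,0,-2.5,0,0],[0,0,0,0,0]]]}}

```text
clock: 13.15
tool_pos: [0.6184, 0.0875, 0.0859]
orientation: [-179.8, -0.4, 175.8]
force: [-0.6, -1.3, -0.1]
opening: 0.0005
gripper_force: 0.0
```

Request:
{"op": "step_arm", "data": {"moves": [[[0,0,-0.5,0,0],[0,0,-0.5,0,0],[0,0,-0.5,0,0],[0,0,-0.3,0,0],[0,0,-0.2,0,0],[0,0,0,0,0]]]}}

```text
clock: 13.75
tool_pos: [0.6222, 0.0898, 0.0711]
orientation: [180.0, 0.1, 175.9]
force: [-0.2, -0.8, 4.0]
opening: 0.0004
gripper_force: 1.9
```

Request:
{"op": "step_arm", "data": {"moves": [[[0,0,-0.3,0,0],[0,0,-0.2,0,0],[0,0,-0.1,0,0],[0,0,0,0,0],[0,0,0,0,0]]]}}

```text
clock: 14.25
tool_pos: [0.6226, 0.0897, 0.0672]
orientation: [180.0, 0.1, 175.9]
force: [-5.6, -0.6, 19.3]
opening: 0.0005
gripper_force: 9.3
```

Request:
{"op": "step_arm", "data": {"moves": [[[0,0,1,0,0],[0,0,2,0,0],[0,0,2.5,0,0],[0,0,2.5,0,0],[-0.2,-3,0,0,0],[-0.2,-3,0,0,0],[-0.2,-3.2,0,0,0],[-0.25,-3.2,0,0,0],[0,0,-3,0,0],[0,0,-2.5,0,0]]]}}

```text
clock: 15.25
tool_pos: [0.613, -0.0355, 0.0891]
orientation: [180.0, 0.0, 175.7]
force: [-0.8, 0.0, -0.9]
opening: 0.0005
gripper_force: 0.0
```

Request:
{"op": "step_arm", "data": {"moves": [[[0,0,-0.7,0,0],[0,0,-0.6,0,0],[0,0,-0.5,0,0],[0,0,-0.4,0,0],[0,0,-0.2,0,0],[0,0,0,0,0],[0,0,0,0,0]]]}}

```text
clock: 15.95
tool_pos: [0.6136, -0.0344, 0.0673]
orientation: [-180.0, 0.1, 175.9]
force: [-4.6, -0.5, 11.6]
opening: 0.0005
gripper_force: 5.2
```

Request:
{"op": "step_arm", "data": {"moves": [[[0,0,1,0,0],[0,0,2,0,0],[0,0,3,0,0],[0,0,4,0,0],[-0.3,-3,2,0.13,4],[-0.3,-3,0,0.13,5],[-0.3,-3,0,0.13,5.4],[-0.3,-3,0,0.13,5.4],[-0.3,-3,0,0.13,5.4],[0,-2,0,0.13,5.4]]]}}

```text
clock: 16.95
tool_pos: [0.5982, -0.2059, 0.1865]
orientation: [-179.9, 0.1, -139.2]
force: [0.6, -0.1, -0.2]
opening: 0.0428
gripper_force: 0.0
```

Request:
{"op": "step_arm", "data": {"moves": [[[0,0,0,0.13,5.4],[0,0,0,0.13,5.4],[0,0,0,0.13,5.4],[0,0,0,0.13,5.4],[0,0,0,0.13,5.4],[0,0,0,0.144,5.4],[0,0,0,0,5.4]]]}}

```text
clock: 17.65
tool_pos: [0.5987, -0.2042, 0.1863]
orientation: [-179.9, 0.0, -93.8]
force: [-0.1, 0.2, -0.1]
opening: 0.0541
gripper_force: 0.0
```

```bash
python3 - <<'E'
from h import *
t,d=tray();s,_=viewer.snapshot("side");cv2.imwrite("pics/t6.png",t);cv2.imwrite("pics/s6r.png",s)
a=cv2.resize(t[145:215,220:340],(600,350),interpolation=cv2.INTER_CUBIC)
b=cv2.resize(s[170:240,220:320],(360,252),interpolation=cv2.INTER_CUBIC)
b=cv2.copyMakeBorder(b,0,0,0,240,cv2.BORDER_CONSTANT)
cv2.imwrite("pics/s6.png",np.vstack([a,b])[:600])
E
```

```text
tray 1062.0 (array([ 0.48978705, -0.33717236]), array([0.21212544, 0.08503623]), 11.936495780944824)
```

View pics/s6.png

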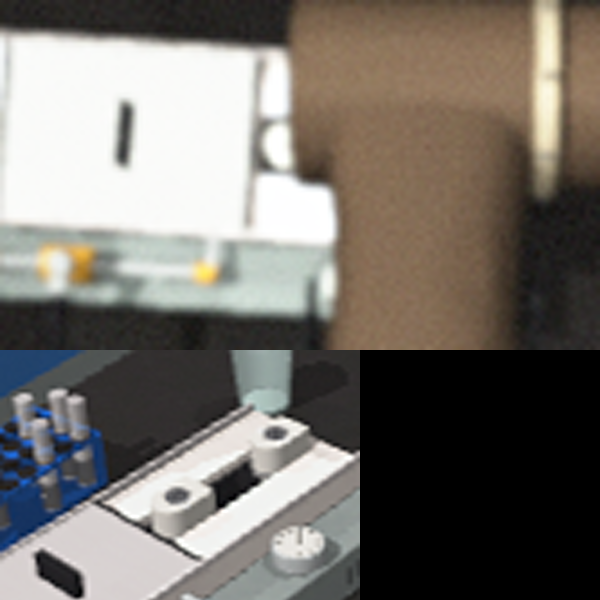

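Request:
{"op": "step_arm", "data": {"moves": [[[0.2,2.4,0,0,5.4],[0.2,2.4,0,0,5.4],[0.2,2.4,0,0,5.4],[0.2,2.4,0,0,5.4],[0.2,2.4,0,0,5.4],[0.2,2.4,0,0,5.4],[0.25,2.6,0,0,5.4],[0,0,-3,0,5.4],[0,0,-3,0,5.4],[0,0,-2,0,5.4]]]}}

```text
clock: 18.75
tool_pos: [0.612, -0.034, 0.104]
orientation: [179.9, 0.0, -94.2]
force: [1.0, -0.1, -0.6]
opening: 0.0537
gripper_force: 0.0
```

Request:
{"op": "step_arm", "data": {"moves": [[[0,0,-1,0,5.4],[0,0,-0.8,0,5.4],[0,0,-0.6,0,5.4],[0,0,-0.3,0,5.4],[0,0,0,0,5.4]]]}}

```text
clock: 19.25
tool_pos: [0.6131, -0.0345, 0.079]
orientation: [-180.0, 0.0, -94.0]
force: [-0.6, -0.6, 1.5]
opening: 0.0539
gripper_force: 0.8
```

```bash
python3 - <<'E'
from h import *
print(ray("side",[(268.9,210.3),(296.7,193.05)],.097))
E
```

```text
[[ 0.62178017  0.08986017  0.097     ]
 [ 0.61177314 -0.03484525  0.097     ]]
```

Matches well. Close and pull up.

Request:
{"op": "step_arm", "data": {"moves": [[[0,0,0,0,4.5],[0,0,0,0,3.4],[0,0,0,0,3.2],[0,0,0,0,3.2],[0,0,0,0,3.2]]]}}

```text
clock: 19.75
tool_pos: [0.6126, -0.0344, 0.0786]
orientation: [180.0, 0.0, -94.0]
force: [-1.2, 0.7, 1.6]
opening: 0.0354
gripper_force: 30.0
```

Request:
{"op": "step_arm", "data": {"moves": [[[0,0,1,0,3.2],[0,0,1.5,0,3.2],[0,0,2,0,3.2],[0,0,2.5,0,3.2],[0,0,2.5,0,3.2],[0,0,0,0,3.2]]]}}

```text
clock: 20.35
tool_pos: [0.6148, -0.0343, 0.178]
orientation: [-179.6, 0.1, -93.9]
force: [0.4, 0.7, -1.4]
opening: 0.0361
gripper_force: 30.0
```

```bash
cat >> h.py <<'E'
def trayfit(n):
    p,d=viewer.snapshot(n); g=cv2.GaussianBlur(cv2.cvtColor(p,cv2.COLOR_BGR2GRAY),(3,3),0)
    roi=np.zeros(g.shape,np.uint8); c=proj(n,[[.37,-.46,.0],[.37,-.22,0],[.63,-.25,0],[.63,-.46,0]]).astype(np.int32)
    cv2.fillPoly(roi,[c],1)
    m=((g>95)&(roi>0)).astype(np.uint8)
    cs,h=cv2.findContours(m,cv2.RETR_CCOMP,cv2.CHAIN_APPROX_NONE)
    for c,hh in zip(cs,h[0]):
        A=cv2.contourArea(c)
        if A<40: continue
        if hh[3]<0 : 
            if A>300: print(n,"outer",A,rect(ray(n,c[:,0],.017)[:,:2]))
        else: print(n,"pocket",A,[rect(ray(n,c[:,0],z)[:,:2]) for z in(.017,.004)])
    return p
E
python3 - <<'E'
from h import *
t=trayfit("top");s=trayfit("side")
cv2.imwrite("pics/t7.png",t);cv2.imwrite("pics/s7r.png",s)
a=cv2.resize(t[170:245,360:460],(600,450),interpolation=cv2.INTER_CUBIC)
b=cv2.resize(s[160:210,320:420],(600,300),interpolation=cv2.INTER_CUBIC)
cv2.imwrite("pics/s7.png",np.vstack([a[:300],b]))
E
```

```text
top outer 1133.5 (array([ 0.49435275, -0.33627838]), array([0.22328781, 0.08451967]), 11.695076942443848)
top pocket 90.0 [(array([ 0.43062921, -0.35262677]), array([0.04874292, 0.03597381]), 13.298431396484375), (array([ 0.43017487, -0.35539026]), array([0.04915795, 0.03628013]), 13.298331260681152)]
top pocket 87.0 [(array([ 0.49401379, -0.3388638 ]), array([0.04648827, 0.03527306]), 10.612161636352539), (array([ 0.49409918, -0.34151013]), array([0.04688415, 0.0355734 ]), 10.61215877532959)]
top pocket 89.0 [(array([ 0.55922333, -0.32558154]), array([0.04820731, 0.03517586]), 13.353422164916992), (array([ 0.55986377, -0.32811472]), array([0.04861776, 0.03547535]), 13.353432655334473)]
side outer 655.5 (array([ 0.48837207, -0.32309756]), array([0.21561314, 0.09062993]), 11.7223482131958)
side pocket 59.5 [(array([ 0.42643881, -0.34521182]), array([0.05255252, 0.03741111]), 8.633894920349121), (array([ 0.43478256, -0.36404413]), array([0.05344888, 0.03804922]), 8.633938789367676)]
side pocket 57.5 [(array([ 0.49096057, -0.33124136]), array([0.05448964, 0.0368823 ]), 13.050886154174805), (array([ 0.50040485, -0.34983533]), array([0.05541905, 0.03751139]), 13.050790786743164)]
side pocket 50.5 [(array([ 0.55782434, -0.31830685]), array([0.05289252, 0.03644341]), 34.60752868652344), (array([ 0.568409  , -0.33668024]), array([0.05379469, 0.03706501]), 34.60747528076172)]
```

Request:
{"op": "step_arm", "data": {"moves": [[[-0.55,-2.9,0,-0.13,3.2],[-0.55,-2.9,0,-0.13,3.2],[-0.55,-2.9,0,-0.13,3.2],[-0.55,-2.9,0,-0.13,3.2],[-0.55,-2.9,0,-0.13,3.2],[-0.55,-2.9,0,-0.13,3.2],[-0.55,-2.9,0,-0.13,3.2],[-0.55,-2.9,0,-0.13,3.2],[-0.55,-2.9,0,-0.13,3.2],[-0.55,-2.9,0,-0.123,3.2]]]}}

```text
clock: 21.45
tool_pos: [0.5565, -0.3252, 0.172]
orientation: [179.9, -0.1, -168.4]
force: [0.7, -0.3, -1.8]
opening: 0.0355
gripper_force: 30.0
```

Request:
{"op": "step_arm", "data": {"moves": [[[0,0,-3,0,3.2],[0,0,-3,0,3.2],[0,0,-3,0,3.2],[0,0,-2,0,3.2],[0,0,0,0,3.2],[0,0,0,0,3.2]]]}}

```text
clock: 22.05
tool_pos: [0.5572, -0.3244, 0.063]
orientation: [180.0, -0.1, -168.0]
force: [-0.1, 0.1, -0.6]
opening: 0.0357
gripper_force: 30.0
```

```bash
python3 - <<'E'
from h import *
t=trayfit("top");s=trayfit("side")
cv2.imwrite("pics/t8r.png",t);cv2.imwrite("pics/s8r.png",s)
a=cv2.resize(t[170:245,360:460],(600,450),interpolation=cv2.INTER_CUBIC)
b=cv2.resize(s[140:215,310:420],(660,450),interpolation=cv2.INTER_CUBIC)
cv2.imwrite("pics/s8.png",b)
E
```

```text
top outer 741.0 (array([ 0.4757648, -0.3399314]), array([0.18499155, 0.08511921]), 12.164362907409668)
top outer 494.5 (array([ 0.59346307, -0.35188254]), array([0.22573741, 0.09277539]), 78.90234375)
side outer 837.0 (array([ 0.50225873, -0.36567737]), array([0.22592766, 0.18192744]), 11.56118106842041)
```

View pics/s8.png

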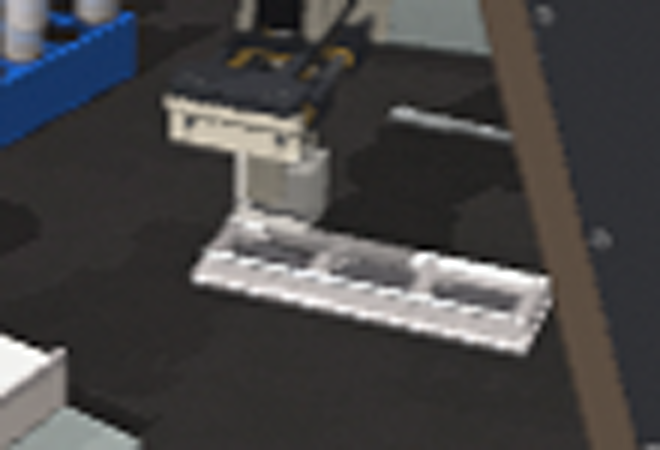

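Request:
{"op": "step_arm", "data": {"moves": [[[0.1,0,-0.8,0,3.2],[0,0,-0.6,0,3.2],[0,0,-0.5,0,3.2],[0,0,-0.3,0,3.2],[0,0,-0.3,0,3.2],[0,0,0,0,3.2]]]}}

```text
clock: 22.75
tool_pos: [0.5584, -0.3244, 0.038]
orientation: [180.0, -0.0, -168.0]
force: [0.1, 0.1, -2.3]
opening: 0.0354
gripper_force: 30.0
```

Request:
{"op": "step_arm", "data": {"moves": [[[0,0,-0.3,0,3.2],[0,0,-0.3,0,3.2],[0,0,-0.2,0,3.2],[0,0,0,0,3.2],[0,0,0,0,3.2]]]}}

```text
clock: 23.25
tool_pos: [0.5587, -0.3245, 0.0305]
orientation: [180.0, -0.0, -168.0]
force: [0.4, 0.4, -1.2]
opening: 0.0354
gripper_force: 30.0
```

Request:
{"op": "step_arm", "data": {"moves": [[[0,0,-0.2,0,3.2],[0,0,-0.1,0,3.2],[0,0,-0.1,0,3.2],[0,0,0,0,3.2],[0,0,0,0,3.2]]]}}

```text
clock: 23.75
tool_pos: [0.5589, -0.3245, 0.0281]
orientation: [-180.0, 0.0, -168.0]
force: [-3.7, 3.0, 10.4]
opening: 0.0363
gripper_force: 30.0
```

Request:
{"op": "step_arm", "data": {"moves": [[[0,0,0,0,4],[0,0,0,0,5],[0,0,0,0,5.4],[0,0,1,0,5.4],[0,0,2,0,5.4],[0,0,3,0,5.4],[0,0,4,0,5.4],[0,0,4,0,5.4],[0,0,1,0,5.4]]]}}

```text
clock: 24.65
tool_pos: [0.561, -0.3256, 0.1828]
orientation: [-179.7, 0.4, -168.0]
force: [0.5, 0.2, -0.9]
opening: 0.0539
gripper_force: 0.0
```

Request:
{"op": "step_arm", "data": {"moves": [[[0.6,4.1,0,0.13,5.4],[0.6,4.1,0,0.13,5.4],[0.6,4.1,0,0.13,5.4],[0.6,4.1,0,0.13,5.4],[0.6,4.1,0,0.13,5.4],[0.6,4.1,0,0.13,5.4],[0.6,4.1,0,0.13,5.4],[0.6,4.1,0,0.13,5.4],[0.6,4.1,0,0.13,5.4],[0.6,4.1,0,0.12,5.4]]]}}

```text
clock: 25.65
tool_pos: [0.6187, 0.0872, 0.1772]
orientation: [-180.0, 0.0, -93.8]
force: [0.2, -0.0, -0.3]
opening: 0.0539
gripper_force: 0.0
```

```bash
python3 - <<'E'
from h import *
t=trayfit("top");s=trayfit("side")
a=cv2.resize(t[170:240,370:440],(450,450),interpolation=cv2.INTER_CUBIC)
b=cv2.resize(s[165:215,330:410],(600,375),interpolation=cv2.INTER_CUBIC)
c=np.zeros((450,750,3),np.uint8); c[:,:350]=cv2.resize(a,(350,450)); c[:250,350:]=cv2.resize(b,(400,250)); cv2.imwrite("pics/s9.png",c)
print(ctrl.get_obs()["tool_pos"])
E
```

```text
top outer 1144.5 (array([ 0.50611084, -0.3379834 ]), array([0.22422484, 0.08503695]), 12.076143264770508)
top pocket 41.0 [(array([ 0.44957834, -0.34912039]), array([0.02463218, 0.03045154]), 44.35083770751953), (array([ 0.44928537, -0.35185403]), array([0.02484194, 0.03071084]), 44.350894927978516)]
top pocket 92.5 [(array([ 0.50495758, -0.33915771]), array([0.04798956, 0.03682077]), 10.54504680633545), (array([ 0.50513608, -0.34180649]), array([0.04839818, 0.03713427]), 10.545068740844727)]
side outer 722.5 (array([ 0.50555899, -0.34515656]), array([0.21819142, 0.12747567]), 11.307341575622559)
side pocket 55.0 [(array([ 0.50182892, -0.33162784]), array([0.05288901, 0.0366825 ]), 8.067502975463867), (array([ 0.51145856, -0.35022842]), array([0.05379106, 0.03730817]), 8.067482948303223)]
[0.61945534 0.08987141 0.17677479]
```

View pics/s9.png

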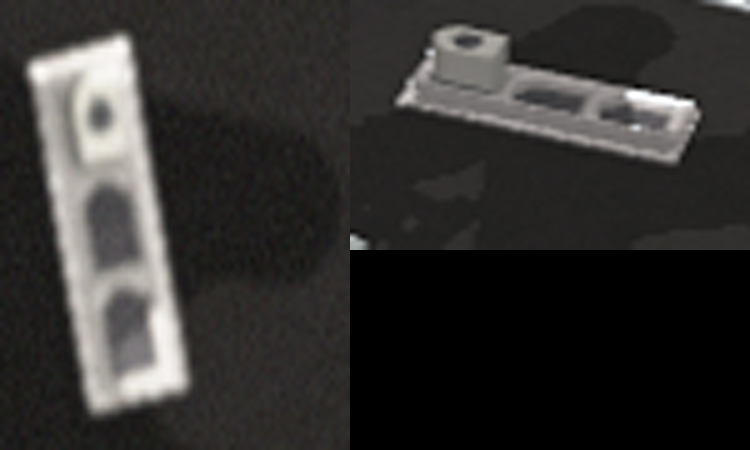

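Request:
{"op": "step_arm", "data": {"moves": [[[0.2,0,-3,0,5.4],[0,0,-3,0,5.4],[0,0,-1.8,0,5.4],[0,0,-0.8,0,5.4],[0,0,-0.6,0,5.4],[0,0,-0.5,0,5.4],[0,0,0,0,5.4]]]}}

```text
clock: 26.45
tool_pos: [0.6209, 0.0853, 0.08]
orientation: [-180.0, -0.0, -94.1]
force: [-1.0, -2.1, 1.9]
opening: 0.0539
gripper_force: 1.1
```

Request:
{"op": "step_arm", "data": {"moves": [[[0,0,0,0,4.5],[0,0,0,0,3.4],[0,0,0,0,3.2],[0,0,0,0,3.2],[0,0,0,0,3.2]]]}}

```text
clock: 26.95
tool_pos: [0.6208, 0.0858, 0.0798]
orientation: [-180.0, 0.0, -94.1]
force: [-0.6, 0.0, 0.4]
opening: 0.036
gripper_force: 30.0
```

Request:
{"op": "step_arm", "data": {"moves": [[[0,0,1,0,3.2],[0,0,1.5,0,3.2],[0,0,2,0,3.2],[0,0,2.5,0,3.2],[0,0,2.5,0,3.2],[0,0,0,0,3.2]]]}}

```text
clock: 27.55
tool_pos: [0.6226, 0.086, 0.179]
orientation: [-179.7, 0.1, -94.1]
force: [0.1, 0.1, -0.9]
opening: 0.0356
gripper_force: 30.0
```

```bash
python3 - <<'E'
from h import *
t=trayfit("top");s=trayfit("side"); cv2.imwrite("pics/t10r.png",t); cv2.imwrite("pics/s10r.png",s)
E
```

```text
top outer 1144.5 (array([ 0.50636053, -0.33781555]), array([0.22371721, 0.08467304]), 11.88551139831543)
top pocket 42.5 [(array([ 0.44862735, -0.34814761]), array([0.02463218, 0.03317232]), 44.35083770751953), (array([ 0.44832629, -0.35087299]), array([0.02484194, 0.03345477]), 44.350894927978516)]
top pocket 92.5 [(array([ 0.50495758, -0.33915771]), array([0.04798956, 0.03682077]), 10.54504680633545), (array([ 0.50513608, -0.34180649]), array([0.04839818, 0.03713427]), 10.545068740844727)]
side outer 722.0 (array([ 0.50540021, -0.34492703]), array([0.21857501, 0.1271424 ]), 10.976404190063477)
side pocket 55.0 [(array([ 0.50182892, -0.33162784]), array([0.05288901, 0.0366825 ]), 8.067502975463867), (array([ 0.51145856, -0.35022842]), array([0.05379106, 0.03730817]), 8.067482948303223)]
```

Request:
{"op": "step_arm", "data": {"moves": [[[-1.6,-4,0,-0.13,3.2],[-1.6,-4,0,-0.13,3.2],[-1.6,-4,0,-0.13,3.2],[-1.6,-4,0,-0.13,3.2],[-1.6,-4,0,-0.13,3.2],[-1.6,-4,0,-0.13,3.2],[-1.6,-4,0,-0.13,3.2],[-1.6,-4,0,-0.13,3.2],[-1.6,-4,0,-0.13,3.2],[-1.6,-4,0,-0.12,3.2]]]}}

```text
clock: 28.65
tool_pos: [0.4591, -0.3156, 0.1736]
orientation: [179.9, -0.1, -168.3]
force: [0.7, 0.5, -1.6]
opening: 0.0359
gripper_force: 30.0
```

Request:
{"op": "step_arm", "data": {"moves": [[[-1.3,-2,0,0,3.2],[-1.2,-1.8,0,0,3.2],[0,0,-3,0,3.2],[0,0,-3,0,3.2],[0,0,-3,0,3.2],[0,0,-2,0,3.2],[0,0,0,0,3.2],[0,0,0,0,3.2]]]}}

```text
clock: 29.45
tool_pos: [0.4353, -0.3524, 0.0642]
orientation: [180.0, -0.1, -168.0]
force: [0.5, -0.1, -0.3]
opening: 0.036
gripper_force: 30.0
```

```bash
python3 - <<'E'
from h import *
t=trayfit("top");s=trayfit("side")
b=cv2.resize(s[150:215,320:420],(700,455),interpolation=cv2.INTER_CUBIC)
cv2.imwrite("pics/s11.png",b)
T=ctrl.get_obs()["tool_pos"]; print(T)
E
```

```text
top outer 1320.0 (array([ 0.49652127, -0.32908661]), array([0.24008716, 0.15913069]), 27.708641052246094)
side outer 893.0 (array([ 0.50751208, -0.35676675]), array([0.21881567, 0.16016545]), 12.190143585205078)
[ 0.43639457 -0.35271622  0.06559898]
```

View pics/s11.png

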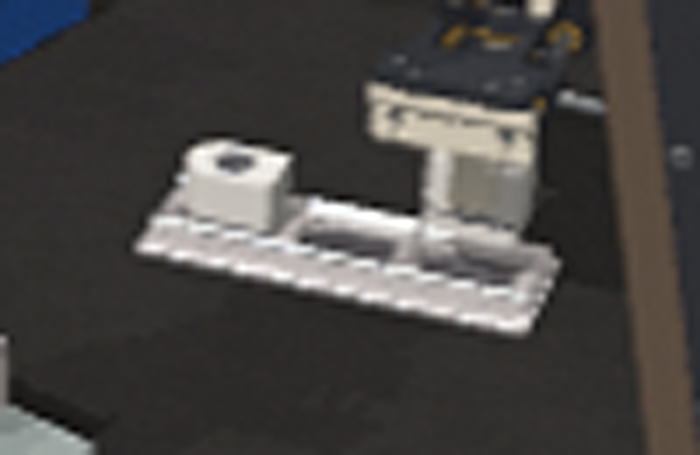

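Request:
{"op": "step_arm", "data": {"moves": [[[0,0,-0.8,0,3.2],[0,0,-0.6,0,3.2],[0,0,-0.5,0,3.2],[0,0,-0.3,0,3.2],[0,0,-0.3,0,3.2],[0,0,0,0,3.2]]]}}

```text
clock: 30.15
tool_pos: [0.4354, -0.3524, 0.0391]
orientation: [180.0, -0.0, -168.0]
force: [-0.3, -0.4, -1.5]
opening: 0.0356
gripper_force: 30.0
```

Request:
{"op": "step_arm", "data": {"moves": [[[0,0,-0.3,0,3.2],[0,0,-0.3,0,3.2],[0,0,-0.2,0,3.2],[0,0,-0.1,0,3.2],[0,0,0,0,3.2]]]}}

```text
clock: 30.65
tool_pos: [0.4358, -0.3526, 0.0305]
orientation: [-180.0, 0.0, -168.0]
force: [0.7, -1.3, -1.7]
opening: 0.0359
gripper_force: 30.0
```

Request:
{"op": "step_arm", "data": {"moves": [[[0,0,-0.1,0,3.2],[0,0,-0.1,0,3.2],[0,0,-0.1,0,3.2],[0,0,0,0,3.2]]]}}

```text
clock: 31.05
tool_pos: [0.4359, -0.3526, 0.029]
orientation: [-180.0, 0.0, -168.0]
force: [-3.5, 2.1, 13.1]
opening: 0.0358
gripper_force: 30.0
```

Request:
{"op": "step_arm", "data": {"moves": [[[0,0,0,0,4],[0,0,0,0,5],[0,0,0,0,5.4],[0,0,1,0,5.4],[0,0,2,0,5.4],[0,0,3,0,5.4],[0,0,4,0,5.4],[0,0,4,0,5.4],[0,0,1,0,5.4]]]}}

```text
clock: 31.95
tool_pos: [0.4377, -0.3537, 0.1832]
orientation: [-179.7, 0.3, -168.0]
force: [0.9, -0.7, -0.6]
opening: 0.0539
gripper_force: 0.0
```

Request:
{"op": "step_arm", "data": {"moves": [[[1.2,3.6,0,-0.04,4],[1.2,3.6,0,-0.04,4],[1.2,3.6,0,-0.04,4],[1.2,3.6,0,-0.04,4],[1.2,3.6,0,-0.04,4],[1.2,3.6,0,-0.04,4],[1.2,3.6,0,-0.04,4],[1.2,3.6,0,0,4],[1.2,3.6,0,0,4],[1.2,3.6,0,0,4]]]}}

```text
clock: 32.95
tool_pos: [0.5558, 0.0091, 0.1779]
orientation: [180.0, 0.0, 175.9]
force: [0.4, -0.2, -0.2]
opening: 0.0399
gripper_force: 0.0
```

Request:
{"op": "step_arm", "data": {"moves": [[[1.2,3.6,0,0,4],[1.2,3.6,0,0,4],[1.2,3.6,0,0,4],[1.1,3.6,0,0,4],[1.1,3.6,0,0,4],[1.1,3.5,0,0,4],[0,0,0,0,4],[0,0,0,0,4]]]}}

```text
clock: 33.75
tool_pos: [0.6243, 0.2233, 0.1769]
orientation: [-180.0, -0.1, 176.0]
force: [-0.4, -0.6, -0.6]
opening: 0.04
gripper_force: 0.0
```

```bash
python3 - <<'E'
from h import *
t=trayfit("top");s=trayfit("side"); cv2.imwrite("pics/t12r.png",t); cv2.imwrite("pics/s12r.png",s)
a=cv2.resize(t[170:240,370:440],(400,400),interpolation=cv2.INTER_CUBIC)
b=cv2.resize(s[160:220,330:420],(400,267),interpolation=cv2.INTER_CUBIC)
c=np.zeros((400,800,3),np.uint8); c[:,:400]=a; c[:267,400:]=b; cv2.imwrite("pics/s12.png",c)
print(ctrl.get_obs()["tool_pos"])
E
```

```text
top outer 1161.5 (array([ 0.50583365, -0.33697876]), array([0.22444749, 0.08605584]), 11.733208656311035)
top pocket 84.0 [(array([ 0.50597418, -0.3381954 ]), array([0.03515035, 0.04293042]), 89.24844360351562), (array([ 0.50616132, -0.34083603]), array([0.03544966, 0.04329588]), 89.24856567382812)]
side outer 829.0 (array([ 0.50474121, -0.34434912]), array([0.21918277, 0.13383319]), 11.85108757019043)
side pocket 53.0 [(array([ 0.50302744, -0.32995389]), array([0.05259361, 0.03549306]), 34.644737243652344), (array([ 0.51267749, -0.348526  ]), array([0.05349068, 0.03609846]), 34.644710540771484)]
[0.62425709 0.22195172 0.17743357]
```

View pics/s12.png

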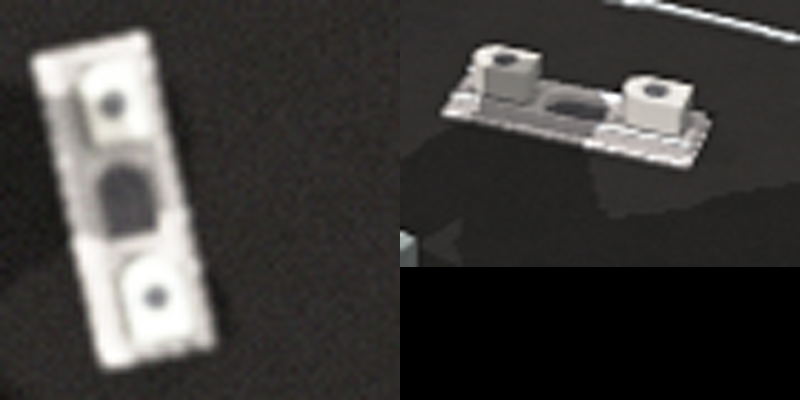

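Request:
{"op": "step_arm", "data": {"moves": [[[0.3,0,-2.5,0,4],[0,0,-2.5,0,4],[0,0,-2,0,4],[0,0,-1,0,4],[0,0,-0.7,0,4],[0,0,0,0,4]]]}}

```text
clock: 34.45
tool_pos: [0.6276, 0.222, 0.0903]
orientation: [-180.0, -0.0, 175.9]
force: [0.1, 0.2, 0.0]
opening: 0.0398
gripper_force: 0.0
```

Request:
{"op": "step_arm", "data": {"moves": [[[0,0,0,0,2.5],[0,0,0,0,1.5],[0,0,0,0,0.8],[0,0,0,0,0.8],[0,0,0,0,0.8]]]}}

```text
clock: 34.95
tool_pos: [0.6278, 0.2214, 0.0911]
orientation: [-179.9, -0.0, 175.9]
force: [-0.0, -3.7, 2.5]
opening: 0.0102
gripper_force: 30.0
```

```bash
python3 - <<'E'
from h import *
for k in range(2):
  t,d=viewer.snapshot("top"); P=cloud("top",d)
  for c in [(.570,-.325),(.4404,-.352)]:
    u,v=proj("top",[c[0],c[1],.046])[0].round().astype(int)
    Z=P[v-4:v+5,u-4:u+5,2]; print(c,u,v,np.median(Z[2:7,3:6]).round(4), np.round([np.median(Z[:4]),np.median(Z[5:]),np.median(Z[:,:4]),np.median(Z[:,5:])],3))
u,v=proj("top",[.75,-.33,0])[0].round().astype(int);print("bench",np.median(P[v-6:v+6,u-6:u+6,2]))
# spot positions from both views, z=.046
s,_=viewer.snapshot("side")
for n,p in(("top",t),("side",s)):
  for c in [(.570,-.325),(.4404,-.352)]:
    u,v=proj(n,[c[0],c[1],.046])[0].round().astype(int); print(n,dark(n,p,u-4,u+5,v-4,v+5,150,.046)[1])
E
```

```text
(0.57, -0.325) 389 188 0.0438 [0.047 0.045 0.046 0.047]
(0.4404, -0.352) 397 222 0.0453 [0.046 0.047 0.047 0.046]
(0.57, -0.325) 389 188 0.0461 [0.046 0.046 0.046 0.046]
(0.4404, -0.352) 397 222 0.0447 [0.045 0.047 0.046 0.046]
bench -0.00014401304395483816
top [ 0.56985014 -0.32534495  0.046     ]
top [ 0.44049589 -0.35208409  0.046     ]
side [ 0.58209884 -0.345113    0.046     ]
side [ 0.45067062 -0.37227497  0.046     ]
```

Request:
{"op": "step_arm", "data": {"moves": [[[-0.13,-1.9,0,0,0.8],[-0.13,-1.9,0,0,0.8],[-0.13,-1.9,0,0,0.8],[-0.13,-1.9,0,0,0.8],[-0.13,-1.9,0,0,0.8],[-0.13,-1.9,0,0,0.8],[-0.13,-1.9,0,0,0.8],[-0.13,-1.9,0,0,0.8],[-0.13,-1.9,0,0,0.8],[0,0,0,0,0.8]]]}}

```text
clock: 36.1
tool_pos: [0.616, 0.0483, 0.091]
orientation: [-180.0, 0.0, 175.8]
force: [0.2, -0.8, 4.7]
opening: 0.0099
gripper_force: 30.0
```

Request:
{"op": "step_arm", "data": {"moves": [[[-0.07,-1,0,0,0.8],[-0.04,-0.6,0,0,0.8],[0,0,0,0,0.8],[0,0,0,0,0.8]]]}}

```text
clock: 36.5
tool_pos: [0.6151, 0.0344, 0.091]
orientation: [-180.0, 0.0, 175.9]
force: [-0.5, -1.1, 6.1]
opening: 0.0096
gripper_force: 30.0
```

Request:
{"op": "step_arm", "data": {"moves": [[[-0.02,-0.3,0,0,0.8],[-0.02,-0.3,0,0,0.8],[0,0,0,0,0.8],[0,0,0,0,0.8]]]}}

```text
clock: 36.9
tool_pos: [0.6147, 0.0287, 0.091]
orientation: [-180.0, 0.0, 175.9]
force: [-0.3, -1.5, 6.2]
opening: 0.0097
gripper_force: 30.0
```

Request:
{"op": "step_arm", "data": {"moves": [[[-0.01,-0.2,0,0,0.8],[-0.01,-0.2,0,0,0.8],[0,0,0,0,0.8],[0,0,0,0,0.8]]]}}

```text
clock: 37.3
tool_pos: [0.6147, 0.0276, 0.091]
orientation: [179.8, 0.1, 175.9]
force: [-3.3, 12.4, 7.2]
opening: 0.0099
gripper_force: 30.0
```

Closed on its stop. Relax, release, lift clear, check.

Request:
{"op": "step_arm", "data": {"moves": [[[0.01,0.25,0,0,0.8],[0,0,0,0,2],[0,0,0,0,3],[0,0,0,0,3],[0,0,2,0,3],[0,0,4,0,3],[0,0,4,0,3],[-1.5,-3.5,0,0,3],[-1.5,-3.5,0,0,3],[-1.5,-3.5,0,0,3]]]}}

```text
clock: 38.3
tool_pos: [0.5685, -0.078, 0.1906]
orientation: [180.0, -0.0, 175.9]
force: [1.7, 0.3, -0.0]
opening: 0.0298
gripper_force: 0.0
```

Request:
{"op": "step_arm", "data": {"moves": [[[-1.5,-3,0,0,3],[-1.5,-3,1,0,3],[0,0,2,0,3],[0,0,0,0,3],[0,0,0,0,3]]]}}

```text
clock: 38.8
tool_pos: [0.5393, -0.1372, 0.2206]
orientation: [180.0, 0.0, 175.9]
force: [-0.9, 0.8, -0.9]
opening: 0.0303
gripper_force: 0.0
```

```bash
python3 - <<'E'
from h import *
t=trayfit("top");s=trayfit("side")
cv2.imwrite("pics/s13.png",cv2.resize(s[120:330,130:430],(800,560),interpolation=cv2.INTER_CUBIC))
E
```

```text
top outer 1146.0 (array([ 0.49923181, -0.30435294]), array([0.22460588, 0.15127518]), 11.297157287597656)
top pocket 94.5 [(array([ 0.50480075, -0.33943976]), array([0.04895921, 0.03701252]), 13.290287971496582), (array([ 0.50497791, -0.34209094]), array([0.04937605, 0.03732765]), 13.290257453918457)]
side outer 838.5 (array([ 0.50467224, -0.3440076 ]), array([0.21917151, 0.13455545]), 11.861599922180176)
side pocket 55.5 [(array([ 0.50065216, -0.33187234]), array([0.05549858, 0.03658144]), 8.660475730895996), (array([ 0.51026175, -0.35047714]), array([0.05644517, 0.03720539]), 8.660490989685059)]
```

View pics/s13.png

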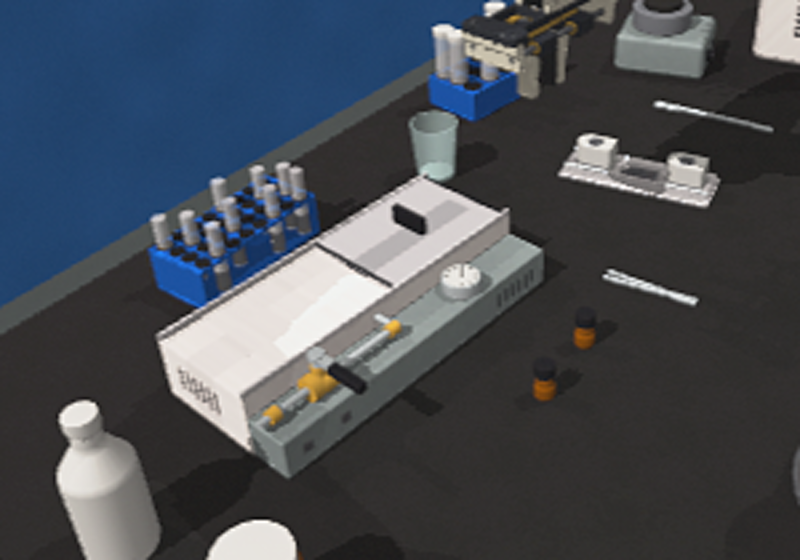

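The picture shows the shutter closed, the valve shut with its lever out over the front, both cartridges seated in the tray, and the bystanders in place.

```bash
python3 -c "
from plant import close_job
print(close_job())"
```

```text
the job is handed in; nothing more can be done
None
```

The job is handed in: the valve is shut, both cartridges present (the middle bay was empty) are fully seated in the tray, and the shutter is closed on its stop; the shutter met its open stop hard, with up to about 63 N at the wrist.

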